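Power up the magnetic chuck and clamp the block

TASK

Clamp the steel block on the magnetic chuck by working its controls with closed fingertips: first tip the rocker on the controller fully over by pressing its raised half down, then push the middle one of the three square keys fully in so that it stays in, and last press the large round button on the push-button station all the way in and let it come back out. Do not press the two outer keys or the small round button, do not press anything before its turn, and do not move, pick up or knock over the block or any of the loose things lying about.

Things in the scene. Friction and masses are not known exactly. Their poses are not given: they have to be found in the camera images.
- controller: chuck controller, fixed grey box 170 (its x) x 200 (its y) x 60 mm high; origin at the centre of its underside, z up. On the robot's left or right, turned up to 0.3 rad, -x side to the robot. On its flat top: three square keys in a row on the near side; behind them on the +y half a rocker switch, on the -y half a flat display and a loose nut
- rocker_raised (a point): place to press on the upper face of the rocker's raised (far, +x) half, 24 mm from the tilt axis; moves with the rocker. Grey V-shaped paddle 70 mm long (along controller x), 32 wide, axis 77 mm above the table at controller x +30, y +45; black surround 82 x 46, 8 mm above the box top. The point is about 90 mm above the table at the start, 80 when fully over (pressed half level)
- rocker (a joint): tilt of the rocker, rad: 0 to 0.05 at the start (near half down, off), 0.4 fully over with the far half down (on). It stays where it is left; tipping it takes about 2 N at the pressing point
- key_middle_top (a point): centre of the upper face of the middle square key, 24 x 24 mm, at controller x -45, y 0 mm; 78 mm above the table (18 mm above the box top) when out. The point moves with the key; the point's z is up
- key_middle (a joint): how far the middle key is pushed in, m: 0 out, 0.007 fully in. No spring: it moves straight down with about 3 N and stays where it is left
- key_left_top (a point): centre of the upper face of the outer key on the controller's +y side, 45 mm from the middle key; same key, leave alone
- key_left (a joint): how far that key is pushed in, m, 0 out to 0.007 in, must stay out
- key_right_top (a point): centre of the upper face of the outer key on the controller's -y side, 45 mm from the middle key; same key, leave alone
- key_right (a joint): how far that key is pushed in, m, 0 out to 0.007 in, must stay out
- station: push-button station, fixed grey box 170 (its x) x 85 (its y) x 55 mm high, origin at the centre of its underside, on the opposite side from the controller, turned by up to 0.3 rad. Two round buttons stand on it 90 mm apart along its length (45 mm either side of its centre); either of them may be the nearer one to the robot
- big_button_top (a point): centre of the upper face of the large round button: grey cap 40 mm across in a black collar 56 mm across and 12 mm high; the face is 78 mm above the table when out. The point moves with the button
- big_button (a joint): how far the large button is pressed, m: 0 out, 0.007 fully in. Spring return: about 2 N to start, 6 N fully in
- small_button_top (a point): centre of the upper face of the small round button: grey cap 21 mm across in a black collar 37 mm across; 78 mm above the table; leave alone
- small_button (a joint): how far the small button is pressed, m, 0 out to 0.007 in, must stay out
- chuck: magnetic chuck, fixed steel plate 175 (its x) x 100 x 46 mm high, origin at the centre of its underside, between the two boxes
- work_block: loose steel block 60 x 50 x 30 mm standing on the chuck, origin at the centre of its underside, must not be moved
- nut: loose steel hexagon nut, 35 mm across, 14 mm high, lying on the controller's top at its -y side, origin at the centre of its underside; leave alone
- plug_gauge: loose steel plug gauge standing on the table 75 mm to the +y side of the station's centre line, 26 mm across and 55 mm high, origin at the centre of its underside; leave alone
- disc: loose stepped dark steel disc 72 mm across and 24 mm high, in front of the chuck, origin at the centre of its underside; leave alone
- hammer: loose hammer lying at the robot's far right, leave alone; origin under its middle
- file: loose file with a wooden handle lying at the robot's far left, about 310 mm long, 26 mm high; leave alone; origin on the table under its middle part

How it is judged:
By the outcome, as a careful person would: the job done as asked, in the order asked, and still so for the second after the job is handed in, with the robot touching nothing.
It also fails if it takes over 42 s, if anything falls off the work surface, if the arm or the gripper's body presses on something with over 40 N, if the wrist force passes 120 N, or if a joint passes its speed limit or range.

ROBOT

A 6-joint arm with a two-finger parallel gripper is mounted at the origin on the work surface. World frame = base frame: x ahead of the robot, y to its left, z up, the work surface at z = 0. Lengths are in m, angles in rad, forces in N, time in s.
With the tool pointing down it reaches from about 0.275 to 0.725 m from the base axis. Payload 15.9 kg.
Tool frame: the origin (TCP) lies on the centre line of the jaws, within the pads' length; the fingertips stand 22 mm ahead of it and the grasp point (between the pads) lies 3 mm ahead of it; z points along the fingers, y is the direction in which the jaws open and shut (so a half turn about z gives the same grasp; the last joint's range is limited). The gripper opens to 85 mm and grips with 20 to 120 N. Pads are 22 mm wide; open, the fingers measure 114 mm over their backs; the gripper's body (76 mm by 85 mm) begins 54 mm behind the grasp point. The pads swing forward as they close: fully open they stand 13 mm farther back than shut.
Start: joints at [-1.251, 0.213, -0.034, 1.323, 0, 1.571], TCP at [0.157, -0.475, 0.253] pointing down, gripper open.
Joint ranges: [-2.98, 2.98], [-0.74, 1.72], [-1.14, 1.35], [-2.1, 2.04], [-1.57, 1.44], [-3.14, 3.14]. Speed limits (rad/s): [1.89, 1.89, 2.39, 2.57, 3.14, 3.14].

INTERFACE

Orientations are given as a unit quaternion [x, y, z, w].
In Python, from bench import env gives the robot as it stands.
- The arm moves only by the tool servo_tool, never from a script. Its arguments are lists of equal length, an entry for each row: "translation": the shift along the tool's x, y, z in m, a list of three; "roll": the turn about the tool's z in rad. A call has 1 to 5 rows; each row is the pose to reach, as a shift and turn from the pose commanded when the call began, along the tool's axes at that moment; what a row does not reach only later rows make up. A row lasts 1/10 s, in which the tool goes at most 50 mm and 8.59 degrees, less where a joint would pass 70% of its speed; a pose out of reach is approached as far as the arm can. A call with a gripper value outside its range is refused whole. "grip" is the closure, from 0 (fully open) to 1 (shut), set as the call begins (left out, the last holds). The fingers move at their own pace and stop on an object; "force" is the grip in N (left out, the last holds). Time passes only in rows, so rows that repeat a pose let the fingers close. It gives the time, the measured TCP pose, the force and the opening at its end, in the units of the state.
- env.sense(): the state, without advancing time (a new reading comes with each control period).
- env.read_camera(name): name is "scene" or "side" or "wrist"; returns a dict with "color" (420x560x3 uint8, red, green, blue), "range_z" (420x560 float32, m along the optical axis (not along the pixel's ray), 0 where there is no reading), "intrinsics" (3x3 intrinsics, pixels), "D" ([k1, k2, p1, p2, k3] as OpenCV has them; the pictures are not rectified), "world_to_cam" (4x4, takes a point from world to camera coordinates). Camera axes: x right, y up, looking along -z (the intrinsics and any distortion apply to the point x, -y, -z); pixel columns grow to the right and rows downward; lengths in m; the calibration is good to about 2 mm. A picture is of the moment at which its call begins.
- env.close_job(): hands the job in, once; it reports no verdict.
The state is a dict: "t": time; "q": joint angles; "qvel": joint speeds; "joint_efforts": joint torques, N m; "ee_pos": TCP position; "tcp_rot": TCP orientation; "wrist_force": force on the tool from outside, world axes, zero at the start; "torque": the same for the moment, N m; "width": opening from 0.0 (shut) to 1.0 (fully open).
Only numpy, scipy, OpenCV 4.12 (cv2) and the standard library are available. Lean on these libraries where they do the work, as an engineer would, in place of code of your own. Each camera call takes 0.05 s, during which the arm holds its last target. There are 200 camera calls.

## Working session

There is one attempt and no reset: what is moved stays moved. The work goes in short steps, Python scripts to look and compute and a tool call to move; the robot and the scene stay as the last step left them, time stands still between calls to the robot, and variables do not carry over. Pictures are saved under pics/ and viewed, about 8 in all and at most 12, crops included, and the job is handed in when it is done.

Besides the shell and the picture viewer there is one more tool, called after "Request:" in YAML: its name, and indented under it one key for each argument. servo_tool: Moves the arm, as the interface text tells. Its arguments: {"type":"object","properties":{"translation":{"type":"array"},"roll":{"type":"array"},"grip":{"type":"number"},"force":{"type":"number"}},"required":["translation","roll"]}

```bash
mkdir -p pics; ls; cat > h.py <<'E'
import numpy as np, cv2
from bench import env
def pts(c):
    K=np.array(c["intrinsics"],float);D=np.array(c["D"],float);h,w=c["range_z"].shape
    u,v=np.meshgrid(np.arange(w),np.arange(h))
    n=cv2.undistortPoints(np.stack([u,v],-1).reshape(-1,1,2).astype(float),K,D).reshape(h,w,2)
    z=c["range_z"]
    P=np.stack([n[...,0]*z,-n[...,1]*z,-z],-1)
    T=np.linalg.inv(np.array(c["world_to_cam"]))
    W=P@T[:3,:3].T+T[:3,3]; W[z<=0]=np.nan
    return W
E
python3 - <<'E'
from h import *
for n in("scene","side"):
    c=env.read_camera(n);np.savez(n+".npz",**c)
    cv2.imwrite(f"pics/{n}0.png",c["color"][...,::-1])
    print(n,np.linalg.inv(c["world_to_cam"])[:3,3].round(3),(c["range_z"]>0).mean())
s=env.sense();print(s)
E
```

```text
pics
scene [ 1.152 -0.66   0.968] 0.995829081632653
side [0.43  0.864 0.846] 0.9959651360544217
{'t': 0.1, 'q': array([-1.25100767e+00,  2.13330060e-01, -3.49887342e-02,  1.32349438e+00,
       -1.60355084e-05,  1.57079205e+00]), 'qvel': array([-3.22542531e-04, -3.06264628e-03, -6.16836386e-05, -5.31866587e-04,
        1.09439215e-03,  1.71894142e-03]), 'joint_efforts': array([ 7.30071515e-04, -6.87244034e+01,  4.87805951e+01,  1.21743022e-02,
        5.44393697e-05,  1.66994244e-05]), 'ee_pos': array([ 0.15708986, -0.47438476,  0.25285711]), 'tcp_rot': array([ 9.87243644e-01,  1.59215980e-01, -8.88622375e-05, -5.00660194e-04]), 'wrist_force': array([0.49970296, 0.5359002 , 0.50256439]), 'torque': array([-0.00798925, -0.02440686,  0.01254662]), 'width': 0.9993263747476847}
```

View pics/scene0.png

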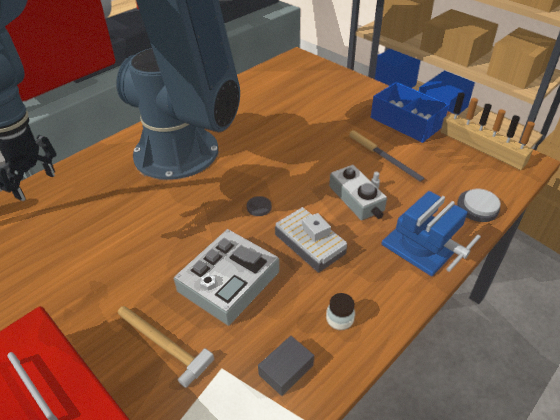

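View pics/side0.png

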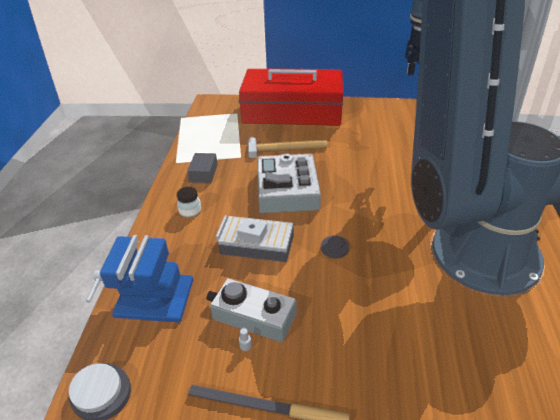

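```bash
python3 - <<'E'
from h import *
for n in("scene","side"):
    W=pts(dict(np.load(n+".npz")))
    for lo,hi in((.05,.064),(.0725,.083),(.083,.096)):
        m=((W[...,2]>lo)&(W[...,2]<hi)).astype(np.uint8)
        k,l,s,c=cv2.connectedComponentsWithStats(m)
        for i in range(1,k):
            if s[i,4]<25: continue
            p=W[l==i]; r=cv2.minAreaRect((p[:,:2]*1000).astype(np.float32))
            print(n,lo,s[i,4],c[i].round(0),"mean",p.mean(0).round(4),"rect",np.round(r[0],1),np.round(r[1],1),round(r[2],1))
E
```

```text
scene 0.05 315 [64. 66.] mean [-0.7484 -0.0068  0.0568] rect [-748.1    2.2] [ 23.9 432.2] 0.2
scene 0.05 25 [556.  51.] mean [0.6528 1.5345 0.0575] rect [ 651.3 1535.7] [30.  19.7] 3.0
scene 0.05 106 [399.  95.] mean [0.3761 0.7275 0.0573] rect [369.1 726.1] [126.8  62. ] 44.3
scene 0.05 112 [425. 105.] mean [0.4823 0.732  0.0576] rect [472.8 724.6] [124.1  65.7] 45.9
scene 0.05 263 [407. 117.] mean [0.4777 0.6248 0.0569] rect [482.3 628.9] [257.5 120.1] 32.1
scene 0.05 945 [488. 136.] mean [0.7312 0.7216 0.0586] rect [722.4 726.4] [ 62.7 300.9] 89.9
scene 0.05 252 [175. 151.] mean [ 0.0659 -0.0395  0.0568] rect [ 71.7 -41.2] [200.5  73. ] 60.1
scene 0.05 807 [357. 186.] mean [0.5727 0.2269 0.0556] rect [572.4 233.2] [ 84. 173.] 73.0
scene 0.05 109 [316. 233.] mean [0.6141 0.0042 0.0572] rect [609.7   2.1] [76.5 40.2] 25.3
scene 0.05 166 [418. 241.] mean [0.8184 0.1641 0.0577] rect [816.9 165.4] [130.6  28.3] 11.8
scene 0.05 3380 [225. 273.] mean [ 0.5449 -0.2429  0.0594] rect [ 534.5 -230.4] [173.7 201.4] 8.6
scene 0.05 82 [334. 251.] mean [ 0.685  -0.0052  0.0534] rect [684.7  -5.
[... 5349 characters left out ...]
74] rect [525.4 249.3] [18.3 18.7] 57.9
side 0.083 91 [18.  7.] mean [ 2.3376 -1.8885  0.0889] rect [ 2320.7 -1859.6] [348.5 111.8] 83.4
side 0.083 393 [338.  19.] mean [ 0.383  -1.525   0.0897] rect [  387.4 -1525.6] [ 42.7 731.6] 90.0
side 0.083 364 [291. 102.] mean [ 0.5502 -0.6096  0.0899] rect [ 552.7 -610.9] [360.9  21.8] 1.2
side 0.083 81 [271. 176.] mean [ 0.5729 -0.1739  0.0887] rect [ 571.1 -177. ] [32.4 37.3] 13.0
side 0.083 371 [496. 245.] mean [0.0182 0.0656 0.0894] rect [ 0.2 54.7] [ 95.2 185.7] 85.5
side 0.083 327 [168. 276.] mean [0.7576 0.2099 0.0918] rect [758.2 203.8] [75.6 32.2] 85.6
side 0.083 86 [129. 283.] mean [0.8382 0.2339 0.0905] rect [835.7 230.5] [26.8 32.8] 74.6
```

The scene view shows the controller at about (225,273), with keys at (224,243), (212,254) and (199,266). The rocker's raised half is at (254,257). The station's big button is at (367,188) and the small one at (350,169). The side view agrees: controller (288,178), big button (233,289).

| Item | Position (m) | Check |
|---|---|---|
| Controller centre | (0.5325, -0.228), yaw 0.148 | Rectangle is about 171–174 x 201–205 mm |
| Middle key | (0.488, -0.235) | Height 77 mm |
| Rocker raised point | (0.579, -0.1755) | Height 89 mm |
| Big button | (0.613, 0.2215) | Small button is 90 mm away; height 78 mm |

These match the sizes given, so I'll start moving.

Request:
servo_tool:
  translation:
    - [0.02, -0.006, 0]
    - [0.06, -0.018, 0]
    - [0.105, -0.032, 0]
    - [0.15, -0.046, 0]
    - [0.195, -0.06, 0]
  roll: [0.06, 0.12, 0.172, 0.172, 0.172]
  grip: 1
  force: 40

```text
t: 0.6
ee_pos: [0.3245, -0.355, 0.2532]
tcp_rot: [0.997, 0.074, -0.0, -0.0]
wrist_force: [0.6, -0.7, -0.3]
width: 0.144
```

```bash
cat >> h.py <<'E'
from scipy.spatial.transform import Rotation as R
G=dict(rock=(0.579,-0.1755),key=(0.488,-0.235),big=(0.613,0.2215))
def to(name,z):
    s=env.sense();r=R.from_quat(s["tcp_rot"])
    print("t",s["t"],"tcp",s["ee_pos"].round(4),"F",s["wrist_force"].round(2),"w",round(s["width"],3),"xang",round(np.arctan2(*r.as_matrix()[1::-1,0]),4),"zax",r.as_matrix()[:,2].round(4))
    print(name,"shift",r.inv().apply(np.array([*G[name],z])-s["ee_pos"]).round(4))
E
python3 -c "
from h import *
to('rock',.16)"
```

```text
t 0.6 tcp [ 0.3245 -0.355   0.2532] F [ 0.55 -0.72 -0.27] w 0.144 xang 0.1472 zax [-2.e-04  2.e-04 -1.e+00]
rock shift [ 0.2781 -0.1402  0.0932]
```

Request:
servo_tool:
  translation:
    - [0.04, -0.02, 0.005]
    - [0.08, -0.04, 0.01]
    - [0.12, -0.06, 0.02]
    - [0.16, -0.08, 0.03]
    - [0.2, -0.1, 0.04]
  roll: [0, 0, 0, 0, 0]

```text
t: 1.1
ee_pos: [0.5077, -0.2265, 0.2127]
tcp_rot: [0.997, 0.074, -0.0, -0.0]
wrist_force: [0.5, -1.1, 1.1]
width: -0.0
```

Request:
servo_tool:
  translation:
    - [0.035, -0.018, 0.02]
    - [0.065, -0.033, 0.035]
    - [0.078, -0.04, 0.053]
    - [0.078, -0.04, 0.053]
    - [0.078, -0.04, 0.053]
  roll: [0, 0, 0, 0, 0]

```text
t: 1.6
ee_pos: [0.5772, -0.177, 0.1601]
tcp_rot: [0.997, 0.074, -0.001, -0.0]
wrist_force: [0.3, -1.5, 0.6]
width: -0.003
```

```bash
python3 -c "
from h import *
to('rock',.102)
c=env.read_camera('wrist');cv2.imwrite('pics/w1.png',c['color'][...,::-1]);np.savez('w1.npz',**c)
W=pts(c)
z=W[...,2]
# rocker raised-half & finger tips
print('cam',np.linalg.inv(c['world_to_cam'])[:3,3].round(3))
"
```

```text
t 1.6 tcp [ 0.5772 -0.177   0.1601] F [ 0.3  -1.53  0.62] w -0.003 xang 0.1482 zax [-1.3e-03  2.0e-04 -1.0e+00]
rock shift [ 0.002  -0.0012  0.0581]
cam [ 0.661 -0.164  0.281]
```

View pics/w1.png

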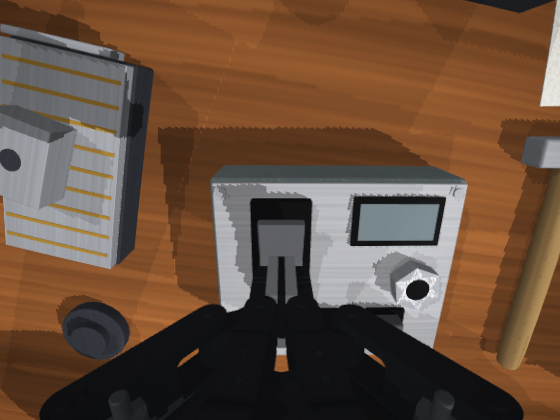

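The wrist view shows the closed fingers (282,275) centred laterally over the rocker's raised half (281,240). I'll press now.

Request:
servo_tool:
  translation:
    - [0.002, -0.001, 0.02]
    - [0.002, -0.001, 0.038]
    - [0.002, -0.001, 0.045]
    - [0.002, -0.001, 0.049]
    - [0.002, -0.001, 0.052]
  roll: [0, 0, 0, 0, 0]

```text
t: 2.15
ee_pos: [0.5801, -0.1762, 0.1093]
tcp_rot: [0.997, 0.074, 0.001, 0.0]
wrist_force: [1.8, 0.0, 2.0]
width: -0.001
```

Request:
servo_tool:
  translation:
    - [0, 0, 0.002]
    - [0, 0, 0.004]
    - [0, 0, 0.006]
    - [0, 0, 0.006]
    - [0, 0, 0.006]
  roll: [0, 0, 0, 0, 0]

```text
t: 2.65
ee_pos: [0.5798, -0.1758, 0.1025]
tcp_rot: [0.997, 0.074, 0.0, 0.0]
wrist_force: [1.2, -0.3, 4.5]
width: -0.003
```

Request:
servo_tool:
  translation:
    - [0, 0, 0.001]
    - [0, 0, 0.002]
    - [0, 0, 0.002]
  roll: [0, 0, 0]

```text
t: 2.95
ee_pos: [0.5799, -0.1759, 0.1022]
tcp_rot: [0.997, 0.074, 0.001, 0.0]
wrist_force: [-8.5, 2.4, 28.1]
width: 0.002
```

The force jumped to 28 N while the tip stayed at 80 mm, so the rocker is at its stop. I'll lift and move over the middle key.

Request:
servo_tool:
  translation:
    - [0, 0, -0.02]
    - [0, 0, -0.05]
    - [0, 0, -0.05]
  roll: [0, 0, 0]

```text
t: 3.25
ee_pos: [0.581, -0.1761, 0.1538]
tcp_rot: [0.997, 0.074, 0.002, 0.001]
wrist_force: [0.1, 0.2, 0.6]
width: -0.0
```

```bash
python3 -c "
from h import *
to('key',.1)"
```

```text
t 3.25 tcp [ 0.581  -0.1761  0.1538] F [0.12 0.18 0.62] w -0.0 xang 0.1478 zax [ 0.0043 -0.0013 -1.    ]
key shift [-0.1009  0.0445  0.0534]
```

Request:
servo_tool:
  translation:
    - [-0.04, 0.018, 0]
    - [-0.08, 0.036, 0]
    - [-0.1, 0.0445, 0]
    - [-0.1, 0.0445, 0]
    - [-0.1, 0.0445, 0]
  roll: [0, 0, 0, 0, 0]

```text
t: 3.75
ee_pos: [0.487, -0.2345, 0.1501]
tcp_rot: [0.997, 0.073, -0.0, -0.0]
wrist_force: [0.1, -0.6, -0.1]
width: -0.001
```

```bash
python3 - <<'E'
from h import *
to('key',.1)
W={}
for n in("scene","side"):
    c=env.read_camera(n);W=pts(c)
    cv2.imwrite(f"pics/{n}1.png",c["color"][...,::-1])
    d=W[...,:2]-np.array([.5325,-.228]);a=.148
    X=d[...,0]*np.cos(a)+d[...,1]*np.sin(a);Y=-d[...,0]*np.sin(a)+d[...,1]*np.cos(a)
    z=W[...,2]
    for x0 in(0,10,20,40,54,60):
        m=(abs(X-x0/1000)<.004)&(abs(Y-.045)<.012)&(z<.11)&(z>.06)
        print(n,x0,m.sum(),np.nanmedian(z[m]).round(4) if m.any() else None)
    for y0 in(-45,0,45):
        m=(abs(X+.045)<.008)&(abs(Y-y0/1000)<.008)&(z<.1)
        print(n,"key",y0,m.sum(),np.nanmedian(z[m]).round(4) if m.any() else None)
    m=(z>.12)&(z<.2)&(abs(X+.04)<.04)&(abs(Y)<.05)
    m2=(z>.13)&(z<.142)&(abs(X+.04)<.04)&(abs(Y)<.05)
    print("tip min z",np.nanmin(z[m]) if m.any() else None, "tip ctr",X[m2].min().round(4),X[m2].max().round(4),Y[m2].min().round(4),Y[m2].max().round(4)) if m2.any() else 0
c=cv2.imread("pics/scene1.png")[190:330,150:310]
d=cv2.imread("pics/side1.png")[130:230,230:345]
a=cv2.resize(c,(400,350));b=cv2.resize(d,(400,350))
cv2.imwrite("pics/c1.png",np.hstack([a,b]))
E
```

```text
t 3.75 tcp [ 0.487  -0.2345  0.1501] F [ 0.12 -0.57 -0.08] w -0.001 xang 0.1469 zax [-2.e-04  2.e-04 -1.e+00]
key shift [0.0009 0.0006 0.0501]
scene 0 23 0.0917
scene 10 36 0.0895
scene 20 31 0.0857
scene 40 21 0.0804
scene 54 26 0.0808
scene 60 34 0.0803
scene key -45 37 0.0772
scene key 0 33 0.0773
scene key 45 34 0.078
tip min z 0.12688110350514803 tip ctr -0.0491 -0.0322 -0.0141 0.015
side 0 24 0.0801
side 10 24 0.0875
side 20 20 0.0848
side 40 19 0.0812
side 54 17 0.0805
side 60 21 0.0806
side key -45 18 0.0761
side key 0 21 0.0768
side key 45 24 0.0789
tip min z 0.12758536199793613 tip ctr -0.0565 -0.0343 0.0025 0.017
```

View pics/c1.png

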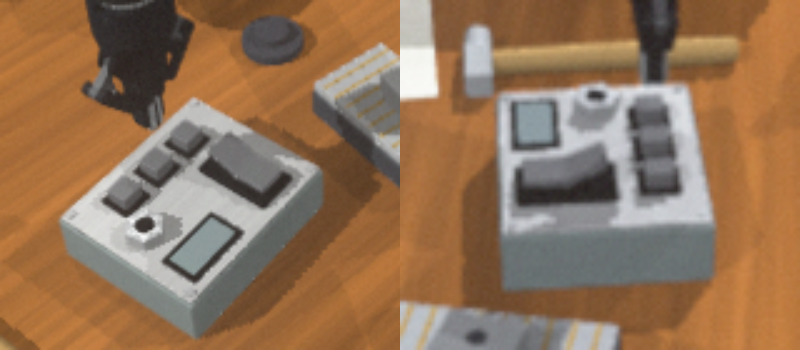

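In the close-up, the rocker's near half is raised and its far half is level at 80 mm, so it is fully over. The fingertips stand at controller x -57..-33, y -14..+15, which is centred on the middle key. I'll press the key.

Request:
servo_tool:
  translation:
    - [0.001, 0, 0.03]
    - [0.001, 0, 0.046]
    - [0.001, 0, 0.05]
    - [0.001, 0, 0.053]
    - [0.001, 0, 0.055]
  roll: [0, 0, 0, 0, 0]

```text
t: 4.35
ee_pos: [0.4888, -0.2341, 0.0958]
tcp_rot: [0.997, 0.074, 0.0, 0.0]
wrist_force: [-0.7, 1.2, 3.3]
width: -0.001
```

Request:
servo_tool:
  translation:
    - [0, 0, 0.001]
    - [0, 0, 0.002]
    - [0, 0, 0.003]
    - [0, 0, 0.003]
  roll: [0, 0, 0, 0]

```text
t: 4.75
ee_pos: [0.4888, -0.2344, 0.0929]
tcp_rot: [0.997, 0.074, 0.001, 0.0]
wrist_force: [1.0, 2.6, 5.6]
width: 0.004
```

Request:
servo_tool:
  translation:
    - [0, 0, 0.001]
    - [0, 0, 0.0015]
    - [0, 0, 0.0015]
  roll: [0, 0, 0]

```text
t: 5.05
ee_pos: [0.4888, -0.2345, 0.0925]
tcp_rot: [0.997, 0.074, 0.001, 0.0]
wrist_force: [-6.0, 5.6, 25.8]
width: 0.001
```

Request:
servo_tool:
  translation:
    - [0, 0, -0.02]
    - [0, 0, -0.06]
    - [0, 0, -0.09]
    - [0, 0, -0.09]
  roll: [0, 0, 0, 0]

```text
t: 5.45
ee_pos: [0.49, -0.2353, 0.1849]
tcp_rot: [0.997, 0.074, 0.003, 0.002]
wrist_force: [1.0, -0.0, -1.0]
width: -0.001
```

```bash
python3 - <<'E'
from h import *
to('big',.1)
for n in("scene","side"):
    c=env.read_camera(n);W=pts(c)
    d=W[...,:2]-np.array([.5325,-.228]);a=.148
    X=d[...,0]*np.cos(a)+d[...,1]*np.sin(a);Y=-d[...,0]*np.sin(a)+d[...,1]*np.cos(a)
    z=W[...,2]
    for x0,y0 in((-45,-45),(-45,0),(-45,45),(54,45),(10,45)):
        m=(abs(X-x0/1000)<.007)&(abs(Y-y0/1000)<.007)&(z<.1)
        print(n,x0,y0,m.sum(),np.nanmedian(z[m]).round(4) if m.any() else None)
E
```

```text
t 5.45 tcp [ 0.49   -0.2353  0.1849] F [ 1.02 -0.02 -1.  ] w -0.001 xang 0.1477 zax [ 0.0055 -0.003  -1.    ]
big shift [ 0.1885 -0.434   0.0842]
scene -45 -45 25 0.0781
scene -45 0 28 0.0706
scene -45 45 21 0.0784
scene 54 45 26 0.0804
scene 10 45 32 0.0905
side -45 -45 13 0.0766
side -45 0 14 0.0723
side -45 45 16 0.0787
side 54 45 20 0.0811
side 10 45 27 0.0877
```

The middle key is at 71 mm (fully in), the outer keys are still at 78 mm, and the rocker is still over. Next is the big button.

Request:
servo_tool:
  translation:
    - [0.018, -0.042, 0]
    - [0.036, -0.084, 0]
    - [0.054, -0.126, 0]
    - [0.072, -0.168, 0]
    - [0.09, -0.21, 0]
  roll: [0, 0, 0, 0, 0]

```text
t: 6.05
ee_pos: [0.5459, -0.0116, 0.1795]
tcp_rot: [0.997, 0.074, -0.001, 0.0]
wrist_force: [0.5, -0.1, -1.1]
width: -0.002
```

Request:
servo_tool:
  translation:
    - [0.018, -0.042, 0]
    - [0.036, -0.084, 0]
    - [0.054, -0.126, 0]
    - [0.072, -0.168, 0]
    - [0.09, -0.21, 0]
  roll: [0, 0, 0, 0, 0]

```text
t: 6.55
ee_pos: [0.609, 0.141, 0.179]
tcp_rot: [0.994, 0.107, -0.003, -0.015]
wrist_force: [0.7, -0.2, 0.2]
width: -0.002
```

Request:
servo_tool:
  translation:
    - [0.008, -0.014, 0.015]
    - [0.008, -0.014, 0.03]
    - [0.008, -0.014, 0.03]
    - [0.008, -0.014, 0.03]
  roll: [0, 0, 0, 0]

```text
t: 6.95
ee_pos: [0.6145, 0.1489, 0.1502]
tcp_rot: [0.994, 0.111, -0.003, -0.017]
wrist_force: [0.1, -0.6, 0.1]
width: -0.003
```

```bash
python3 - <<'E'
from h import *
to('big',.1)
c=env.read_camera('wrist');cv2.imwrite('pics/w2.png',c['color'][...,::-1])
for n in("scene","side"):
    W=pts(env.read_camera(n));z=W[...,2]
    m=(z>.074)&(z<.082)&(np.hypot(W[...,0]-.613,W[...,1]-.2215)<.035)
    p=W[m];print(n,m.sum(),p.mean(0).round(4),np.round(cv2.minAreaRect((p[:,:2]*1000).astype(np.float32))[:2],1))
E
```

```text
t 6.95 tcp [0.6145 0.1489 0.1502] F [ 0.1  -0.61  0.07] w -0.003 xang 0.2222 zax [-0.0107  0.0339 -0.9994]
big shift [ 0.0146 -0.0693  0.0527]
scene 100 [0.6149 0.2198 0.0784] [[614.1 221.4]
 [ 37.6  38.3]]
side 218 [0.6111 0.2238 0.0777] [[611.8 222.4]
 [ 38.8  38. ]]
```

View pics/w2.png

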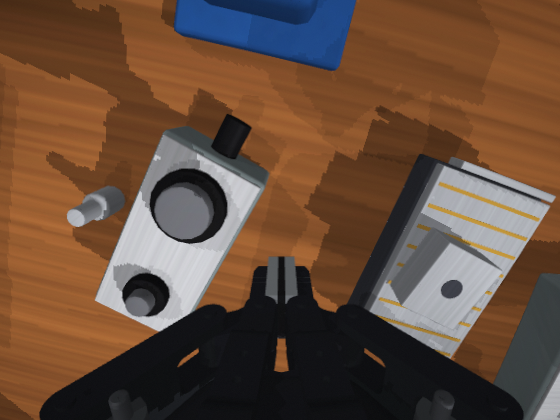

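The wrist view shows the tip at (282,290) short of the big button (188,205), and the tool orientation has drifted. That suggests a joint limit, so I'll check the joints.

```bash
python3 -c "
from h import *
print(env.sense()['q'].round(3))"
```

```text
[0.221 0.523 0.155 1.203 0.035 3.141]
```

Joint 6 is at its limit (3.14), so I'll turn the tool the other way at this safe height. Roll orientation doesn't matter for the round button.

Request:
servo_tool:
  translation:
    - [0, 0, 0]
    - [0, 0, 0]
    - [0, 0, 0]
    - [0, 0, 0]
    - [0, 0, 0]
  roll: [-0.13, -0.26, -0.39, -0.52, -0.6]

```text
t: 7.6
ee_pos: [0.6155, 0.1492, 0.1519]
tcp_rot: [0.915, 0.402, 0.003, -0.017]
wrist_force: [-0.0, -0.2, 0.5]
width: -0.001
```

Request:
servo_tool:
  translation:
    - [0, 0, 0]
    - [0, 0, 0]
  roll: [0, 0]

```text
t: 7.8
ee_pos: [0.6154, 0.1493, 0.1517]
tcp_rot: [0.917, 0.398, 0.003, -0.017]
wrist_force: [0.1, -0.4, -0.1]
width: 0.002
```

```bash
python3 -c "
from h import *
to('big',.1);print(env.sense()['q'].round(3))"
```

```text
t 7.8 tcp [0.6154 0.1493 0.1517] F [ 0.1  -0.39 -0.12] w 0.002 xang 0.8195 zax [-0.0081  0.0346 -0.9994]
big shift [ 0.0501 -0.0495  0.0541]
[0.222 0.523 0.155 1.203 0.036 2.543]
```

```bash
python3 -c "
from h import *
to('big',.15)"
```

```text
t 7.8 tcp [0.6154 0.1493 0.1517] F [ 0.1  -0.39 -0.12] w 0.002 xang 0.8195 zax [-0.0081  0.0346 -0.9994]
big shift [ 0.0511 -0.051   0.0042]
```

Request:
servo_tool:
  translation:
    - [0.025, -0.025, 0.002]
    - [0.05, -0.05, 0.004]
    - [0.05, -0.05, 0.004]
    - [0.05, -0.05, 0.004]
  roll: [0, 0, 0, 0]

```text
t: 8.2
ee_pos: [0.6125, 0.2207, 0.1497]
tcp_rot: [0.917, 0.4, 0.003, -0.017]
wrist_force: [-0.3, -0.5, -0.4]
width: 0.0
```

```bash
python3 -c "
from h import *
to('big',.102);to('big',.093)
s=env.sense();z=R.from_quat(s['tcp_rot']).as_matrix()[:,2];print('tip',(s['ee_pos']+.022*z).round(4),s['q'].round(3))"
```

```text
t 8.2 tcp [0.6125 0.2207 0.1497] F [-0.29 -0.52 -0.39] w 0.0 xang 0.8219 zax [-0.0087  0.0342 -0.9994]
big shift [0.     0.0012 0.0477]
t 8.2 tcp [0.6125 0.2207 0.1497] F [-0.29 -0.52 -0.39] w 0.0 xang 0.8219 zax [-0.0087  0.0342 -0.9994]
big shift [-0.0001  0.0015  0.0567]
tip [0.6123 0.2214 0.1277] [0.33  0.559 0.209 1.218 0.035 2.649]
```

Request:
servo_tool:
  translation:
    - [0, 0.001, 0.03]
    - [0, 0.001, 0.046]
    - [0, 0.001, 0.05]
    - [0, 0.001, 0.053]
    - [0, 0.001, 0.055]
  roll: [0, 0, 0, 0, 0]

```text
t: 8.7
ee_pos: [0.6133, 0.2209, 0.0956]
tcp_rot: [0.917, 0.399, 0.003, -0.017]
wrist_force: [-0.7, -2.0, 4.5]
width: 0.003
```

Request:
servo_tool:
  translation:
    - [0, 0, 0.001]
    - [0, 0, 0.002]
    - [0, 0, 0.002]
  roll: [0, 0, 0]

```text
t: 9.0
ee_pos: [0.6134, 0.2212, 0.0934]
tcp_rot: [0.917, 0.4, 0.003, -0.017]
wrist_force: [-0.9, -3.8, 4.4]
width: 0.001
```

Request:
servo_tool:
  translation:
    - [0, 0, 0.001]
    - [0, 0, 0.002]
    - [0, 0, 0.002]
  roll: [0, 0, 0]

```text
t: 9.3
ee_pos: [0.6135, 0.2213, 0.0928]
tcp_rot: [0.917, 0.4, 0.004, -0.017]
wrist_force: [-5.2, -7.3, 20.6]
width: 0.002
```

The force is 20.6 N, well over the 6 N spring, and the tip has stopped at about 71 mm, so the button is fully in. I'll lift straight off.

Request:
servo_tool:
  translation:
    - [0, 0, -0.015]
    - [0, 0, -0.05]
    - [0, 0, -0.09]
    - [0, 0, -0.09]
    - [0, 0, -0.09]
  roll: [0, 0, 0, 0, 0]

```text
t: 9.8
ee_pos: [0.6143, 0.2188, 0.1817]
tcp_rot: [0.916, 0.4, 0.004, -0.018]
wrist_force: [-0.6, 0.1, -0.8]
width: 0.003
```

```bash
python3 - <<'E'
from h import *
to('big',.1)
for n in("scene","side"):
    c=env.read_camera(n);W=pts(c);z=W[...,2];W0=pts(dict(np.load(n+".npz")))
    cv2.imwrite(f"pics/{n}9.png",c["color"][...,::-1])
    def h(nm,x,y,r=.007):
        m=(np.hypot(W[...,0]-x,W[...,1]-y)<r)&(z<.1)
        print(n,nm,m.sum(),np.nanmedian(z[m]).round(4) if m.any() else None)
    h("big",.613,.2215,.012);h("small",.5265,.2485)
    for nm,X,Y in(("kR",-45,-45),("kM",-45,0),("kL",-45,45),("rockfar",54,45)):
        X/=1e3;Y/=1e3
        h(nm,.5325+X*.989-Y*.1475,-.228+X*.1475+Y*.989)
    # block and nut and gauge: compare to start
    for nm,x,y,lo,r in(("block",.6,.019,.07,.045),("nut",.5405,-.291,.07,.025),("gauge",.578,.314,.045,.02)):
        for V in(W0,W):
            m=(np.hypot(V[...,0]-x,V[...,1]-y)<r)&(V[...,2]>lo)&(V[...,2]<.08)
            print(" ",nm,m.sum(),V[m].mean(0).round(4) if m.any() else None)
E
```

```text
t 9.8 tcp [0.6143 0.2188 0.1817] F [-0.63  0.09 -0.78] w 0.003 xang 0.8224 zax [-0.0065  0.0355 -0.9993]
big shift [-0.0006 -0.0005  0.0818]
scene big 39 0.0788
scene small 13 0.0788
scene kR 18 0.0778
scene kM 19 0.0702
scene kL 21 0.0787
scene rockfar 20 0.0808
  block 357 [0.6028 0.0169 0.076 ]
  block 364 [0.6028 0.0167 0.0759]
  nut 165 [ 0.5412 -0.2936  0.0734]
  nut 163 [ 0.5417 -0.2934  0.0735]
  gauge 29 [0.5801 0.3095 0.0529]
  gauge 29 [0.5807 0.309  0.0535]
side big 76 0.0787
side small 27 0.0776
side kR 12 0.0777
side kM 9 0.0719
side kL 11 0.0794
side rockfar 13 0.0803
  block 378 [0.5986 0.0227 0.0762]
  block 364 [0.5973 0.022  0.076 ]
  nut 74 [ 0.5395 -0.2875  0.073 ]
  nut 77 [ 0.5398 -0.2889  0.0732]
  gauge 55 [0.5776 0.3158 0.0525]
  gauge 53 [0.5775 0.3158 0.053 ]
```

View pics/side9.png

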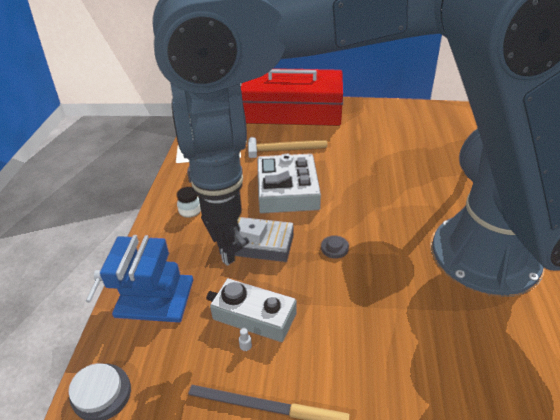

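The final side view shows the gripper clear above the station, with its tip at (228,262). The block, nut, plug gauge, disc and file all look to be where they started.

```bash
python3 -c "
from bench import env
print(env.close_job())"
```

```text
the job is handed in; nothing more can be done
None
```

I worked the three controls in the order asked with closed fingertips, and handed the job in at about 10 s with the gripper clear of everything.

| Control | Pressed until | Last camera check |
|---|---|---|
| Rocker | hard stop, 28 N at the wrist | far half level at 80–81 mm, fully over |
| Middle key | hard stop, 26 N | top at 70–72 mm, stays in |
| Big button | hard stop, 21 N | face back out at about 79 mm |

The outer keys and the small button still read about 78 mm, so they are out. The block, nut and plug gauge agree with their starting positions to within about 1.5 mm, which is the measuring noise. I checked the disc, file and hammer only by eye in the last picture.

On the way to the big button, joint 6 reached the end of its range at 3.14 rad. The arm stopped about 70 mm short and was left tilted by 2°. I turned the tool back by 0.6 rad at a safe height, and the button was then pressed with that slight tilt. I can't tell whether reaching the end of the range counts as passing it.

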